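# Index the bench magnifier one hole over to the ring clamp

## Task

The bench magnifier's swing arm is locked by a spring index pin with a pull ring on top. Hook a fingertip through the ring, lift the pin clear, swing the arm one hole over to the side where the wooden ring clamp stands, so that the lens is above the clamp, and let the pin drop fully home in that hole, then move away. Use only a fingertip and be gentle: do not pinch the ring, do not swing past that hole, and leave the clamp, jar, cup and hammer where they are.

Things in the scene. Friction and masses are not known exactly. Their poses are not given: they have to be found in the camera images.
- index_base: Fixed steel base of the magnifier; origin on the bench on the vertical pivot axis, x from the pivot towards the middle hole, y to its left, z up. Its arc-shaped plate, top 32 mm above the bench, has five 10 mm holes on a 110 mm radius about the pivot, at -0.80, -0.40, 0, +0.40 and +0.80 rad (44 mm apart). The arm starts locked in the middle hole.
- swing_arm (a joint): Angle (rad) of the arm about the pivot: 0 at the middle hole, positive counter-clockwise from above (to the base's +y), holes every 0.40. Slight friction (0.06 N m): it stays where it is left; locked while the pin is in a hole (play about 0.01). Aluminium arm 26 mm wide, top 48 mm above the bench; a thin post 180 mm from the pivot carries the lens.
- index_pin (a joint): Lift (m) of the spring pin: 0 fully home in a hole, 0.010 when its round tip rests on the plate between holes, stop at 0.022. The spring pushes it down: 4 N at home, 6.5 N at 0.010, 9.5 N at the stop. Lifted over 0.010 the arm can swing. A pin let down on the plate falls in when the arm is turned over a hole (draws in from about 3 mm off).
- pull_ring (a point): Centre of the upright round steel pull ring on top of the pin, 110 mm from the pivot, 99 mm above the bench with the pin home. Bar 6 mm thick, inner diameter 50 mm. Site x points outward from the pivot, through the ring: a fingertip tilted about 45 degrees enters along it from the pivot side. z up. Moves with arm and pin. The pin housing below it ends 69 mm above the bench.
- lens (a point): Centre of the magnifier lens, 240 mm from the pivot on the swing arm, 135 mm above the bench; black rim 99 mm outer diameter, horizontal.
- clamp_mid (a point): Centre, 40 mm above the bench, of the upright wooden ring clamp (round foot 56 mm wide, 87 mm tall, holding a small steel finger ring on top), standing loose on the bench about under the place of the lens one hole to the left or to the right of the start.
- jar_mid (a point): Centre of a clear, whitish plastic jar 56 mm wide, 50 mm tall, loose, at the place one hole to the other side. Leave alone.
- cup_mid (a point): Centre, 45 mm above the bench, of a loose brown cardboard cup, 72 mm wide, 90 mm tall. Leave alone.
- hammer: A loose hammer, 200 mm long, lying along its x axis on the bench, origin at its underside. Leave alone.
Not all that is in view belongs to the job. What is shaped like the part that bears clamp_mid but green is not meant.

How it is judged:
By the outcome, as a careful person would: the job done as asked, in the order asked, and still so for the second after the job is handed in, with the robot touching nothing.
It also fails if it takes over 42 s, if anything falls off the work surface, if the arm or the gripper's body presses on something with over 40 N, if the wrist force passes 120 N, or if a joint passes its speed limit or range.

## Robot

A 6-joint arm with a two-finger parallel gripper is mounted at the origin on the work surface. World frame = base frame: x ahead of the robot, y to its left, z up, the work surface at z = 0. Lengths are in m, angles in degrees, forces in N, time in s.
With the tool pointing down it reaches from about 0.4 to 0.825 m from the base axis. Payload 7 kg.
Tool frame: the origin (TCP) lies midway between the tips of the shut fingers; the grasp point (between the pads) lies 19 mm behind it; z points along the fingers, y is the line along which they close (so a half turn about z gives the same grasp; the last joint's range is limited). The gripper opens to 88 mm and grips with 3 to 60 N. Pads are 19 mm wide; open, the fingers measure 130 mm over their backs; the gripper's body (78 mm by 193 mm) begins 47 mm behind the grasp point.
Start: joints at [-55.342, 20.546, 0.682, 0, -70.136, -16.507], TCP at [0.21, -0.641, 0.227] pointing down, gripper open.
Joint ranges: [-176.03, 176.03], [-82.01, 121.73], [-58.28, 71.71], [-173.87, 95.51], [-174.79, -0.11], [-173.66, 173.66]. Speed limits (degrees/s): [136.94, 136.94, 172.46, 180, 180, 180].

## Interface

Orientations are given as [roll, pitch, yaw] about the fixed x, y, z axes, in that order (R = Rz(yaw) Ry(pitch) Rx(roll)).
In Python, from plant import ctrl, viewer, close_job gives the robot as it stands. The module is installed in compiled form; this text tells all that it offers.
- The arm moves only by the tool step_arm, never from a script. Its argument "moves" is a list that holds one entry, the list of rows, each a list of 5 numbers: the shift along the world's x, y, z in cm, then the turn about the world's z in rad, then the finger opening in cm, from 0 to 8.76. In form: [[[tx, ty, tz, twist, grip], ...]]. A call has 1 to 10 rows; each row shifts and turns the commanded pose from where the row before left it; what a row does not reach is not made up. A row lasts 1/10 s, in which the tool goes at most 50 mm and 8.59 degrees, less where a joint would pass 70% of its speed; a pose out of reach is approached as far as the arm can. A call with a gripper value outside its range is refused whole. The fingers move at their own pace and stop on an object; the grip force is fixed at half the most. Time passes only in rows, so rows that do not move let the fingers close. It gives the time, the measured TCP pose, the force, the opening and the grip force at its end, in the units of the state.
- ctrl.get_obs(): the state, without advancing time (a new reading comes with each control period).
- viewer.snapshot(name): name is "scene" or "top" or "wrist"; returns (picture, depth): 480x640x3 uint8, blue, green, red; 480x640 float32, m along the optical axis (not along the pixel's ray), 0 where there is no reading.
- viewer.camera_info(name): a dict with "camera_matrix" (3x3 intrinsics, pixels), "eye" and "orientation" of the camera in the world. Camera axes: x right, y down, z forward; pixel columns grow to the right and rows downward; lengths in m; the calibration is good to about 2 mm. A picture is of the moment at which its call begins: read the wrist's pose just before it. camera_info takes no time and is no camera call; for the wrist camera it gives the pose at the moment of the call.
- close_job(): hands the job in; it is judged then, once.
The state is a dict: "clock": time; "joint_pos": joint angles; "qvel": joint speeds; "tau": joint torques, N m; "tool_pos": TCP position; "orientation": TCP orientation; "force": force on the tool from outside, world axes, zero at the start; "moment": the same for the moment, N m; "opening": finger opening in m; "gripper_force": force on a finger pad.
Only numpy, scipy, OpenCV 4.12 (cv2) and the standard library are available. Lean on these libraries where they do the work, as an engineer would, in place of code of your own. Each camera call takes 0.05 s, during which the arm holds its last target. There are 200 camera calls.

## Working session

There is one attempt and no reset: what is moved stays moved. The work goes in short steps, Python scripts to look and compute and a tool call to move; the robot and the scene stay as the last step left them, time stands still between calls to the robot, and variables do not carry over. Pictures are saved under pics/ and viewed, at most 10 in all, crops included, and the job is handed in when it is done.

Besides the shell and the picture viewer there is one more tool, called after "Call:" as a command line: name --argument value ..., lists and objects as JSON in quotes. step_arm: Moves the arm, as the interface text tells. Its arguments: {"type":"object","properties":{"moves":{"type":"array","items":{"type":"array","items":{"type":"array","items":{"type":"number"}}}}},"required":["moves"]}

```bash
mkdir -p pics; cat > h.py <<'E'
import numpy as np, cv2
from plant import ctrl, viewer, close_job
def snap(n):
    p,d=viewer.snapshot(n); i=viewer.camera_info(n); return p,d,i
def rot(o):
    o=np.array(o,float)
    if o.shape==(3,3): return o
    from scipy.spatial.transform import Rotation as R
    if o.size==3: return R.from_euler('xyz',o,degrees=True).as_matrix()
    return R.from_quat(o).as_matrix()
def world(d,i):
    K=np.array(i['camera_matrix']);v,u=np.mgrid[:480,:640]
    c=np.stack([(u-K[0,2])/K[0,0]*d,(v-K[1,2])/K[1,1]*d,d],-1)
    return c@rot(i['orientation']).T+np.array(i['eye'])
E
python3 - <<'E'
from h import *
print(ctrl.get_obs())
for n in('top','scene'):
    p,d,i=snap(n); cv2.imwrite(f'pics/{n}0.png',p); np.save(n+'.npy',world(d,i)); np.save(n+'_d.npy',d); print(n,i)
E
```

```text
{'clock': 0.0, 'joint_pos': array([-5.53409756e+01,  2.05940233e+01,  6.32400405e-01, -2.07270951e-02,
       -7.01343385e+01, -1.65065857e+01]), 'qvel': array([-0.05331809,  0.04190851, -0.0381083 , -0.02082802, -0.06947131,
       -0.0051733 ]), 'tau': array([ 2.50460238e-03, -5.82711482e+01,  2.93062466e+01,  6.99718729e+00,
        6.91790512e-03, -9.12208907e-05]), 'tool_pos': array([ 0.21011325, -0.64094553,  0.22558112]), 'orientation': array([ 1.79902457e+02, -8.58647824e-03, -1.61854614e+02]), 'force': array([-0.34177142,  0.2457963 , -0.02883562]), 'moment': array([-0.02357433,  0.05353322,  0.01479957]), 'gripper_force': 0.0, 'opening': 0.08774545189990789}
top {'camera_matrix': array([[461.2781557 ,   0.        , 320.60233287],
       [  0.        , 461.2781557 , 250.9365708 ],
       [  0.        ,   0.        ,   1.        ]]), 'eye': array([ 0.53874663, -0.00384385,  1.0050167 ]), 'orientation': array([-1.75155731e+02,  1.67128978e-01, -9.00345646e+01])}
scene {'camera_matrix': array([[434.20444993,   0.        , 318.9948708 ],
       [  0.        , 434.20444993, 245.26737912],
       [  0.        ,   0.        ,   1.        ]]), 'eye': array([1.33653544, 0.5625105 , 0.8000135 ]), 'orientation': array([-126.68884424,    0.2933514 ,  129.06578909])}
```

View pics/top0.png

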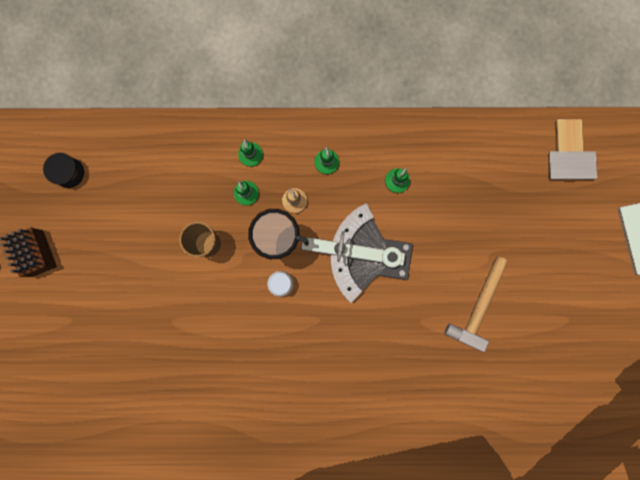

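View pics/scene0.png

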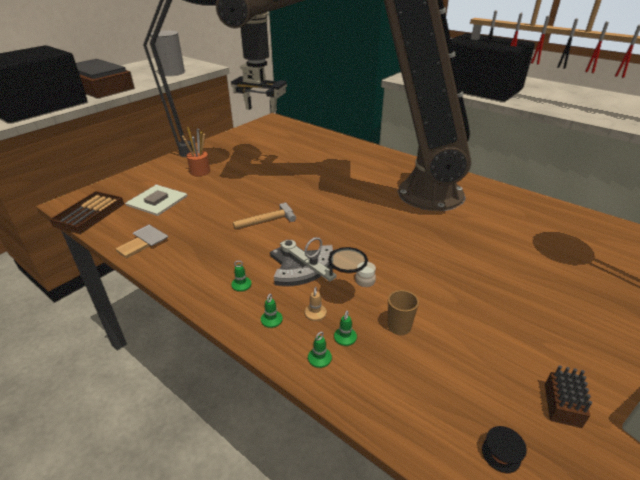

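The clamp (294,200) lies beyond the arm, towards world +x. The arm runs from the pivot (393,257) to the lens (274,234), so the base's x axis is about world +y. The target is therefore the −0.40 hole, a clockwise swing. The jar is at (280,284).

```bash
python3 - <<'E'
from h import *
W=np.load('top.npy'); S=np.load('scene.npy')
for n,(u,v) in dict(pivot=(393,257),lens_rim_l=(250,233),rim_r=(298,236),rim_t=(275,211),rim_b=(274,257),clamp=(294,200),jar=(280,284),cup=(199,240),arm=(370,254),hole=(350,288)).items(): print(n,W[v,u].round(3))
# ring points: height 0.10..0.135 near ring
for nm,A,reg in(('top',W,0),('scene',S,0)):
    m=(A[...,2]>.078)&(A[...,2]<.140)&(A[...,0]>.45)&(A[...,0]<.64)&(A[...,1]>-.12)&(A[...,1]<0.0)
    P=A[m]; print(nm,len(P),P.mean(0).round(4),P.min(0).round(3),P.max(0).round(3)); np.save('ring_'+nm+'.npy',P)
    Q=P[:,:2]-P[:,:2].mean(0); print(np.linalg.svd(Q,full_matrices=False)[1:])if 0 else None
# lens rim black
p=cv2.imread('pics/top0.png'); m=(p.max(2)<60)&(np.abs(W[...,2]-.135)<.02)
m[:, :230]=0;m[:,310:]=0
c,r=cv2.minEnclosingCircle(W[m][:,:2].astype(np.float32)); print('lens',c,r,m.sum())
# arm top ridge
m=(np.abs(W[...,2]-.048)<.006)&(p.min(2)>150)&(W[...,1]>-.2)&(W[...,1]<.05)&(W[...,0]>.4)
P=W[m];print('arm',len(P),cv2.fitLine(P[:,:2].astype(np.float32),cv2.DIST_HUBER,0,.01,.01).ravel())
cv2.imwrite('pics/crop.png',np.hstack([cv2.resize(p[190:310,230:430],None,fx=2,fy=2,interpolation=2),cv2.resize(cv2.imread('pics/scene0.png')[220:340,220:420],None,fx=2,fy=2,interpolation=2)]))
q,d,i=snap('wrist');cv2.imwrite('pics/w0.png',q)
E
```

```text
pivot [ 0.606 -0.15   0.057]
lens_rim_l [0.647 0.132 0.137]
rim_r [0.64  0.041 0.139]
rim_t [0.689 0.085 0.136]
rim_b [0.601 0.086 0.139]
clamp [0.725 0.054 0.062]
jar [0.551 0.083 0.047]
cup [0.648 0.264 0.006]
arm [ 0.614 -0.104  0.045]
hole [ 0.543 -0.063  0.029]
top 76 [ 0.617  -0.0383  0.1225] [ 0.596 -0.044  0.082] [ 0.64  -0.033  0.131]
scene 52 [ 0.6129 -0.0367  0.1091] [ 0.597 -0.043  0.08 ] [ 0.639 -0.032  0.131]
lens (0.6443563103675842, 0.07956906408071518) 0.055692072957754135 500
arm 871 [ 0.17186677  0.9851202   0.6247334  -0.04847409]
```

View pics/crop.png

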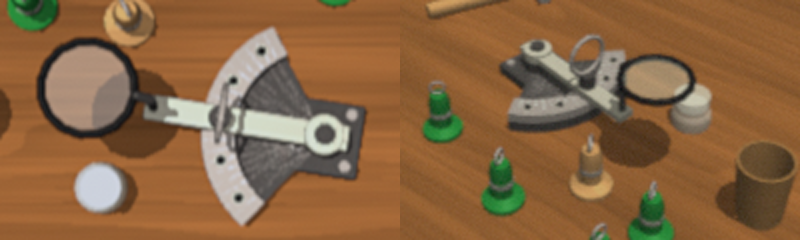

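Call:
step_arm --moves '[[[0, 0, 5, 0, 0], [0, 0, 5, 0, 0], [0, 0, 5, 0, 0], [0, 0, 5, 0, 0], [0, 0, 5, 0, 0]]]'

```text
clock: 0.65
tool_pos: [0.2099, -0.6408, 0.4787]
orientation: [-180.0, 0.0, -161.8]
force: [1.0, -1.2, -0.4]
opening: 0.0533
gripper_force: 0.0
```

Call:
step_arm --moves '[[[0, 0, 5, 0, 0], [0, 0, 5, 0, 0], [0, 0, 5, 0, 0], [0, 0, 5, 0, 0], [0, 0, 5, 0, 0], [0, 0, 5, 0, 0], [0, 0, 5, 0, 0], [0, 0, 5, 0, 0]]]'

```text
clock: 1.45
tool_pos: [0.1829, -0.5594, 0.7433]
orientation: [-174.0, -1.2, -161.9]
force: [-0.5, -0.2, 0.6]
opening: 0.0004
gripper_force: 0.0
```

```bash
python3 -c "
from h import *
print({k:v for k,v in ctrl.get_obs().items() if k in('joint_pos','tool_pos','orientation')})"
```

```text
{'joint_pos': array([ -50.71813073,   22.08482553,   71.69323678,    4.54077912,
       -134.38875545,  -17.82357191]), 'tool_pos': array([ 0.18290667, -0.55937862,  0.74326863]), 'orientation': array([-174.04847341,   -1.17797357, -161.92803469])}
```

View pics/w0.png

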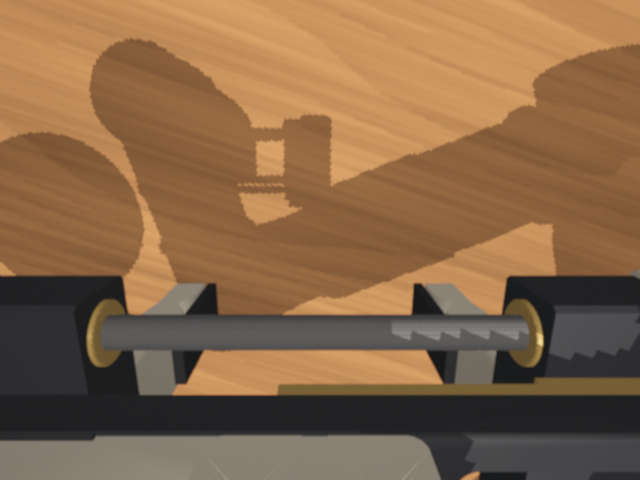

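Call:
step_arm --moves '[[[0, 0, -5, 0, 0], [0, 0, -5, 0, 0], [0, 0, 0, 0, 0]]]'

```text
clock: 1.75
tool_pos: [0.1849, -0.5602, 0.6661]
orientation: [-175.3, -1.5, -161.7]
force: [1.8, -2.1, -2.0]
opening: 0.0004
gripper_force: 0.0
```

Overreaching tilts the tool outward, and the tilt stays afterwards. I'll use that: go in front of the robot with tool x pointing inward, then push past the reach limit.

Call:
step_arm --moves '[[[2.8, 3.8, -1.2, -0.04, 6], [2.8, 3.8, -1.2, -0.04, 6], [2.8, 3.8, -1.2, -0.04, 6], [2.8, 3.8, -1.2, -0.04, 6], [2.8, 3.8, -1.2, -0.04, 6], [2.8, 3.8, -1.2, -0.04, 6], [2.8, 3.8, -1.2, -0.04, 6], [2.8, 3.8, -1.2, -0.04, 6], [2.8, 3.8, -1.2, 0, 6], [2.8, 3.8, -1.2, 0, 6]]]'

```text
clock: 2.75
tool_pos: [0.4682, -0.1816, 0.5606]
orientation: [-174.2, -0.8, 179.8]
force: [0.6, -0.7, 0.3]
opening: 0.0603
gripper_force: 0.0
```

Call:
step_arm --moves '[[[2.8, 3.8, -1.2, 0, 6], [2.8, 3.8, -1.2, 0, 6], [2.8, 3.8, -1.2, 0, 6], [2.8, 3.8, -1.2, 0, 6], [3, 3, -1, 0, 6], [5, 0, 0, 0, 6], [5, 0, 0, 0, 6], [5, 0, 0, 0, 6], [5, 0, 0, 0, 6], [5, 0, 0, 0, 6]]]'

```text
clock: 3.75
tool_pos: [0.8341, -0.0037, 0.4895]
orientation: [-173.8, -0.9, 179.7]
force: [-70.7, -0.5, 39.6]
opening: 0.0597
gripper_force: 0.0
```

```bash
cat > o.py <<'E'
from h import *
o=ctrl.get_obs();R=rot(o['orientation'])
print(o['joint_pos'].round(2),o['tool_pos'].round(4),o['orientation'].round(1),'x',R[:,0].round(2),'z',R[:,2].round(2),o['force'].round(1))
E
python3 o.py
```

```text
[  15.64   44.13   71.77    6.64 -120.08 -102.63] [ 0.8341 -0.0037  0.4895] [-173.8   -0.9  179.7] x [-1.    0.    0.02] z [-0.02 -0.11 -0.99] [-70.7  -0.5  39.6]
```

Call:
step_arm --moves '[[[0.5, 0, 0, 0, 6], [0.5, 0, 0, 0, 6], [0.5, 0, 0, 0, 6], [0.5, 0, 0, 0, 6]]]'

```text
clock: 4.15
tool_pos: [0.8457, -0.0026, 0.4839]
orientation: [-173.9, 0.2, 179.9]
force: [0.2, -0.2, 0.8]
opening: 0.0598
gripper_force: 0.0
```

```bash
python3 o.py
```

```text
[  15.54   44.49   71.72    6.69 -118.52 -102.54] [ 0.8457 -0.0026  0.4839] [-173.9    0.2  179.9] x [-1.  0. -0.] z [ 0.   -0.11 -0.99] [ 0.2 -0.2  0.8]
```

Call:
step_arm --moves '[[[3, 0, 0, 0, 6], [4, 0, 0, 0, 6], [5, 0, 0, 0, 6], [5, 0, 0, 0, 6]]]'

```text
clock: 4.55
tool_pos: [0.9295, -0.0063, 0.4236]
orientation: [-173.2, 5.8, -179.5]
force: [0.8, 0.2, 0.0]
opening: 0.0598
gripper_force: 0.0
```

```bash
python3 o.py
```

```text
[  14.72   49.09   71.72    8.45 -108.51 -101.57] [ 0.9295 -0.0063  0.4236] [-173.2    5.8 -179.5] x [-0.99 -0.01 -0.1 ] z [ 0.1  -0.12 -0.99] [0.8 0.2 0. ]
```

Call:
step_arm --moves '[[[4, 0, 3, 0, 6], [4, 0, 3, 0, 6], [4, 0, 3, 0, 6], [4, 0, 3, 0, 6], [4, 0, 3, 0, 6], [4, 0, 3, 0, 6], [4, 0, 3, 0, 6], [4, 0, 3, 0, 6]]]'

```text
clock: 5.35
tool_pos: [1.0086, -0.0158, 0.493]
orientation: [-170.2, 22.0, -177.0]
force: [0.2, -0.0, -0.7]
opening: 0.0596
gripper_force: 0.0
```

```bash
python3 o.py
```

```text
[  15.11   47.48   71.72   14.18  -94.54 -100.47] [ 1.0086 -0.0158  0.493 ] [-170.2   22.  -177. ] x [-0.93 -0.05 -0.37] z [ 0.38 -0.15 -0.91] [ 0.2 -0.  -0.7]
```

Call:
step_arm --moves '[[[4, 0.5, 3, 0, 6], [4, 0.5, 3, 0, 6], [4, 0.5, 3, 0, 6], [4, 0.5, 3, 0, 6], [4, 0.5, 3, 0, 6], [4, 0.5, 3, 0, 6], [4, 0.5, 3, 0, 6], [4, 0.5, 3, 0, 6], [4, 0.5, 3, 0, 6]]]'

```text
clock: 6.25
tool_pos: [1.1089, 0.015, 0.5704]
orientation: [-165.2, 40.5, -172.3]
force: [0.3, -0.5, 0.5]
opening: 0.06
gripper_force: 0.0
```

```bash
python3 o.py
```

```text
[  17.15   48.22   71.72   21.4   -76.37 -102.99] [1.1089 0.015  0.5704] [-165.2   40.5 -172.3] x [-0.75 -0.1  -0.65] z [ 0.66 -0.17 -0.74] [ 0.3 -0.5  0.5]
```

Call:
step_arm --moves '[[[-3.8, -1, -2.2, 0.138, 6], [-3.8, -1, -2.2, 0.138, 6], [-3.8, -1, -2.2, 0.138, 6], [-3.8, -1, -2.2, 0.138, 6], [-3.8, -1, -2.2, 0.138, 6], [-3.8, -1, -2.2, 0.138, 6]]]'

```text
clock: 6.85
tool_pos: [0.9296, -0.0339, 0.4734]
orientation: [-164.0, 40.4, -131.5]
force: [0.0, -2.5, -0.2]
opening: 0.0604
gripper_force: 0.0
```

Call:
step_arm --moves '[[[-3.8, -1, -2.2, 0.138, 6], [-3.8, -1, -2.2, 0.138, 6], [-3.8, -1, -2.2, 0.138, 6], [-3.8, -1, -2.2, 0.138, 6], [-3.8, -1, -2.2, 0.138, 6], [-3.8, -1, -2.2, 0.138, 6]]]'

```text
clock: 7.45
tool_pos: [0.7059, -0.0965, 0.3371]
orientation: [-163.9, 39.3, -84.5]
force: [-0.2, 0.7, -0.6]
opening: 0.06
gripper_force: 0.0
```

```bash
python3 o.py
```

```text
[-16.65  22.71  21.8  -41.94 -87.78  17.58] [ 0.7059 -0.0965  0.3371] [-163.9   39.3  -84.5] x [ 0.07 -0.77 -0.63] z [ 0.22  0.63 -0.74] [-0.2  0.7 -0.6]
```

Call:
step_arm --moves '[[[-1.3, 0, -3.4, 0.085, 6], [-1.3, 0, -3.4, 0.085, 6], [-1.3, 0, -3.4, 0, 6], [-1.2, 0, -3.4, 0, 6], [0, 0, 0, 0, 6]]]'

```text
clock: 7.95
tool_pos: [0.6547, -0.0949, 0.1939]
orientation: [-164.8, 39.5, -75.6]
force: [0.1, -1.1, 0.5]
opening: 0.0601
gripper_force: 0.0
```

```bash
python3 o.py; python3 - <<'E'
from h import *
for n in('scene','wrist','top'):
    p,d,i=snap(n); W=world(d,i); np.save(n+'1.npy',W); cv2.imwrite(f'pics/{n}1.png',p)
s=cv2.imread('pics/scene1.png');
i=viewer.camera_info('scene')
def proj(P,i):
    c=(np.array(P)-i['eye'])@rot(i['orientation']);K=i['camera_matrix'];return (c@K.T/c[2])[:2]
o=ctrl.get_obs();print('tcp px scene',proj(o['tool_pos'],i),'top',proj(o['tool_pos'],viewer.camera_info('top')),'wrist',proj(o['tool_pos'],viewer.camera_info('wrist')), 'ring wrist',proj([.625,-.042,.099],viewer.camera_info('wrist')))
cv2.imwrite('pics/m1.png',np.hstack([cv2.resize(s[180:320,230:380],(400,373)),cv2.resize(cv2.imread('pics/wrist1.png'),(400,373),interpolation=3)]))
E
```

```text
[-17.46  28.09  11.54 -41.59 -83.41  35.1 ] [ 0.6547 -0.0949  0.1939] [-164.8   39.5  -75.6] x [ 0.19 -0.75 -0.64] z [ 0.1   0.66 -0.74] [ 0.1 -1.1  0.5]
tcp px scene [288.31193247 214.15282478] top [373.6580372  223.15684749] wrist [314.13725299 305.18645131] ring wrist [379.8625319 222.0331036]
```

View pics/m1.png

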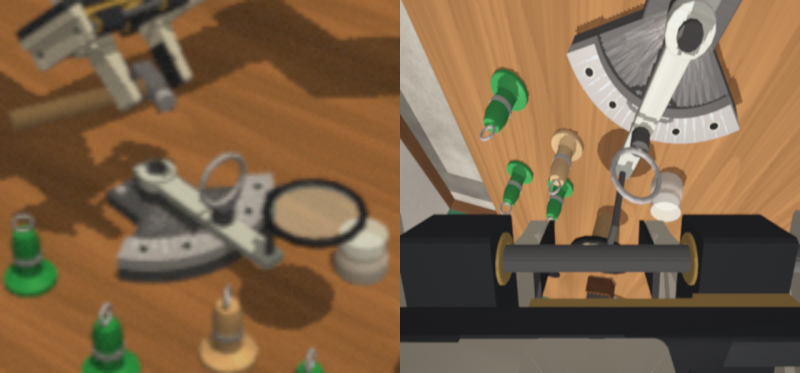

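```bash
python3 - <<'E'
from h import *
o=ctrl.get_obs();R=rot(o['orientation']);T=o['tool_pos']
print('R',R.round(3).tolist())
for n in('scene1','wrist1','top1'):
    P=((np.load(n+'.npy').reshape(-1,3))-T)@R
    P=P[(np.abs(P[:,0])<.02)&(np.abs(P[:,1])<.08)&(P[:,2]>-.06)&(P[:,2]<.01)]
    for s in(1,-1):
        for a in(-.06,-.045,-.03,-.015,-.0):
            Q=P[(P[:,1]*s>0)&(P[:,2]>a)&(P[:,2]<=a+.015)]
            if len(Q)>3: print(n,s,a,len(Q),'x',Q[:,0].min().round(3),Q[:,0].max().round(3),'y',Q[:,1].min().round(3),Q[:,1].max().round(3))
# ring from wrist depth
P=np.load('wrist1.npy').reshape(-1,3)
m=(P[:,2]>.075)&(P[:,2]<.14)&(abs(P[:,0]-.62)<.045)&(abs(P[:,1]+.042)<.03);Q=P[m]
r,_=np.linalg.lstsq(np.c_[Q[:,0],np.ones(len(Q))],Q[:,1],rcond=None)[:2]
print('ring',len(Q),Q.min(0).round(4),Q.max(0).round(4),'line y=',r)
u=Q[:,:2]-[.606,-.15]; print('az mean',np.degrees(np.arctan2(*(u.mean(0)[::-1]))),np.linalg.norm(u.mean(0)))
A=np.c_[2*Q[:,[0,2]],np.ones(len(Q))];s=np.linalg.lstsq(A,(Q[:,[0,2]]**2).sum(1),rcond=None)[0];print('circle c x,z',s[:2],np.sqrt(s[2]+s[0]**2+s[1]**2))
E
```

```text
R [[0.195, -0.975, 0.104], [-0.749, -0.079, 0.658], [-0.634, -0.206, -0.746]]
scene1 1 -0.06 68 x -0.012 0.016 y 0.03 0.06
scene1 1 -0.045 58 x -0.01 0.014 y 0.027 0.05
scene1 1 -0.03 58 x -0.011 0.012 y 0.027 0.047
scene1 1 -0.015 54 x -0.009 0.013 y 0.029 0.046
scene1 1 -0.0 11 x -0.007 0.014 y 0.031 0.044
scene1 -1 -0.06 78 x -0.014 0.014 y -0.065 -0.032
scene1 -1 -0.045 72 x -0.011 0.014 y -0.054 -0.028
scene1 -1 -0.03 63 x -0.01 0.013 y -0.049 -0.026
scene1 -1 -0.015 62 x -0.011 0.014 y -0.048 -0.028
scene1 -1 -0.0 12 x -0.008 0.011 y -0.044 -0.029
wrist1 1 -0.06 850 x -0.008 0.013 y 0.03 0.035
wrist1 1 -0.045 491 x -0.008 0.014 y 0.03 0.048
wrist1 1 -0.03 788 x -0.008 0.014 y 0.03 0.047
wrist1 1 -0.015 551 x -0.003 0.014 y 0.03 0.046
wrist1 1 -0.0 5 x -0.001 0.011 y 0.03 0.032
wrist1 -1 -0.06 924 x -0.008 0.012 y -0.034 -0.03
wrist1 -1 -0.045 484 x -0.009 0.014 y -0.048 -0.029
wrist1 -1 -0.03 788 x -0.008 0.013 y -0.047 -0.03
wrist1 -1 -0.015 553 x -0.003 0.013 y -0.046 -0.03
wrist1 -1 -0.0 7 x -0.001 0.011 y -0.031 -0.03
top1 1 -0.06 38 x -0.012 0.012 y 0.03 0.049
top1 1 -0.045 85 x -0.012 0.007 y 0.03 0.05
top1 1 -0.03 78 x -0.012 0.004 y 0.029 0.047
top1 1 -0.015 53 x -0.012 0.002 y 0.03 0.045
top1 -1 -0.06 14 x -0.012 0.001 y -0.049 -0.031
top1 -1 -0.045 76 x -0.012 -0.002 y -0.051 -0.031
top1 -1 -0.03 64 x -0.013 0.002 y -0.048 -0.032
top1 -1 -0.015 52 x -0.013 -0.007 y -0.046 -0.03
ring 1676 [ 0.596  -0.0495  0.075 ] [ 0.6563 -0.0349  0.1309] line y= [-0.16081411  0.05760041]
az mean 79.15594114174169 0.10879819151424736
circle c x,z [0.62626106 0.10140108] 0.027340425926396766
```

Call:
step_arm --moves '[[[0.15, 1, -2.3, 0, 6], [0.15, 1.1, -2.4, 0, 6], [0, 0, 0, 0, 6]]]'

```text
clock: 8.4
tool_pos: [0.6569, -0.0717, 0.1464]
orientation: [-165.0, 39.6, -75.7]
force: [-0.2, -0.0, -0.5]
opening: 0.06
gripper_force: 0.0
```

Call:
step_arm --moves '[[[0.15, 0.85, -1.05, 0, 6], [0.15, 0.85, -1.05, 0, 6], [0.15, 0.85, -1.05, 0, 6], [0.15, 0.85, -1.05, 0, 6], [0.15, 0.85, -1, 0, 6], [0, 0, 0, 0, 6]]]'

```text
clock: 9.0
tool_pos: [0.6622, -0.0287, 0.0918]
orientation: [-165.3, 39.8, -75.9]
force: [0.4, -0.1, 0.2]
opening: 0.0601
gripper_force: 0.0
```

```bash
cat > v.py <<'E'
from h import *; import sys
k=sys.argv[1]
L=[]
i=viewer.camera_info('scene');T=ctrl.get_obs()['tool_pos']
for n in('scene','wrist'):
    p,d,i=snap(n); np.save(n+k+'.npy',world(d,i)); cv2.imwrite(f'pics/{n}{k}.png',p);L.append(p)
s=L[0][190:300,240:360]
cv2.imwrite(f'pics/m{k}.png',np.hstack([cv2.resize(s,(400,367),interpolation=cv2.INTER_CUBIC),cv2.resize(L[1][100:,100:540],(400,367),interpolation=3)]))
P=np.load(f'wrist{k}.npy').reshape(-1,3)
E
python3 v.py 2; python3 o.py
```

```text
[-12.54  32.38   5.   -44.26 -72.62  39.05] [ 0.6629 -0.0302  0.0934] [-165.2   39.7  -75.8] x [ 0.19 -0.75 -0.64] z [ 0.1   0.66 -0.74] [0.3 0.2 0.5]
```

View pics/m2.png

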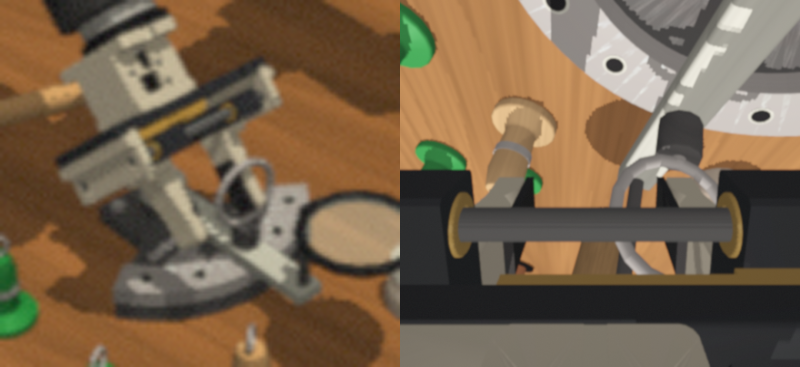

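The finger passes through the ring (crossing at about (690,200) in the right half) and there is no contact force. Next I lift.

Call:
step_arm --moves '[[[0, 0, 0.5, 0, 6], [0, 0, 0.5, 0, 6], [0, 0, 0, 0, 6]]]'

```text
clock: 9.4
tool_pos: [0.6638, -0.031, 0.1055]
orientation: [-165.0, 39.6, -75.7]
force: [0.8, 0.3, -0.4]
opening: 0.0601
gripper_force: 0.0
```

Call:
step_arm --moves '[[[0, 0, 0.4, 0, 6], [0, 0, 0.3, 0, 6], [0, 0, 0, 0, 6]]]'

```text
clock: 9.7
tool_pos: [0.6629, -0.0308, 0.1107]
orientation: [-165.1, 39.6, -75.8]
force: [-0.2, -1.7, -6.1]
opening: 0.0603
gripper_force: 2.3
```

Call:
step_arm --moves '[[[0, 0, 0.4, 0, 6], [0, 0, 0.4, 0, 6], [0, 0, 0.4, 0, 6], [0, 0, 0, 0, 6]]]'

```text
clock: 10.1
tool_pos: [0.663, -0.0307, 0.123]
orientation: [-165.1, 39.6, -75.8]
force: [-0.7, -2.4, -7.0]
opening: 0.06
gripper_force: 3.7
```

```bash
python3 o.py; cat > r.py <<'E'
from h import *
for n in('scene','top'):
    p,d,i=snap(n);P=world(d,i).reshape(-1,3)
    o=ctrl.get_obs();R=rot(o['orientation']);q=(P-o['tool_pos'])@R
    g=p.reshape(-1,3).astype(int)
    # ring band: radial distance from pivot ~.11 , excluding hand (in tool frame)
    u=P[:,:2]-[.606,-.15]
    az=np.degrees(np.arctan2(u[:,1],u[:,0]));r=np.hypot(*u.T)
    hand=(q[:,2]<.008)&(((np.abs(np.abs(q[:,1])-.038)<.013)&(np.abs(q[:,0])<.017))|(q[:,2]<-.06))
    m=(abs(r-.112)<.012)&(P[:,2]>.075)&(P[:,2]<.17)&~hand&(az>35)&(az<105)
    Q=P[m];print(n,len(Q),'z',np.percentile(Q[:,2],[1,50,95,99]).round(4) if len(Q) else '', 'az',np.percentile(az[m],[2,50,98]).round(1))
    L=P[(abs(P[:,2]-.137)<.012)&(g.max(1)<70)&(abs(r-.24)<.055)]
    if len(L)>30:
        mid=(L.min(0)+L.max(0))/2;print('lens',len(L),mid.round(4),'az',np.degrees(np.arctan2(mid[1]+.15,mid[0]-.606)).round(1))
E
python3 r.py
```

```text
[-12.46  30.46   5.95 -43.69 -74.58  36.93] [ 0.663  -0.0307  0.123 ] [-165.1   39.6  -75.8] x [ 0.19 -0.75 -0.64] z [ 0.1   0.66 -0.74] [-0.7 -2.4 -7. ]
scene 115 z [0.0768 0.1066 0.142  0.1452] az [64.2 76.8 93.7]
lens 211 [0.6496 0.0892 0.1377] az 79.7
top 70 z [0.0896 0.1335 0.1437 0.1451] az [65.9 79.1 94.8]
lens 430 [0.6455 0.0843 0.1365] az 80.4
```

Call:
step_arm --moves '[[[0.29, -0.15, 0, -0.025, 6], [0.29, -0.16, 0, -0.025, 6], [0.58, -0.31, 0, -0.05, 6], [0.55, -0.37, 0, -0.05, 6], [0.54, -0.38, 0, -0.05, 6], [0.51, -0.42, 0, -0.05, 6], [0.26, -0.21, 0, -0.025, 6], [0.25, -0.21, 0, -0.025, 6], [0, 0, 0, 0, 6]]]'

```text
clock: 11.1
tool_pos: [0.6957, -0.0526, 0.1228]
orientation: [-165.1, 39.6, -93.0]
force: [-1.0, -1.8, -8.1]
opening: 0.0601
gripper_force: 3.7
```

```bash
python3 o.py; python3 r.py; python3 v.py 3
```

```text
[-13.92  27.7    1.99 -46.92 -63.57  27.09] [ 0.6957 -0.0526  0.1228] [-165.1   39.6  -93. ] x [-0.04 -0.77 -0.64] z [ 0.29  0.6  -0.74] [-1.  -1.8 -8.1]
scene 128 z [0.0767 0.1106 0.1414 0.1446] az [47.1 60.  76. ]
lens 241 [0.72   0.0658 0.138 ] az 62.2
top 57 z [0.115  0.1339 0.1443 0.1447] az [49.3 65.8 77.4]
lens 432 [0.7147 0.0637 0.1365] az 63.0
```

View pics/m3.png

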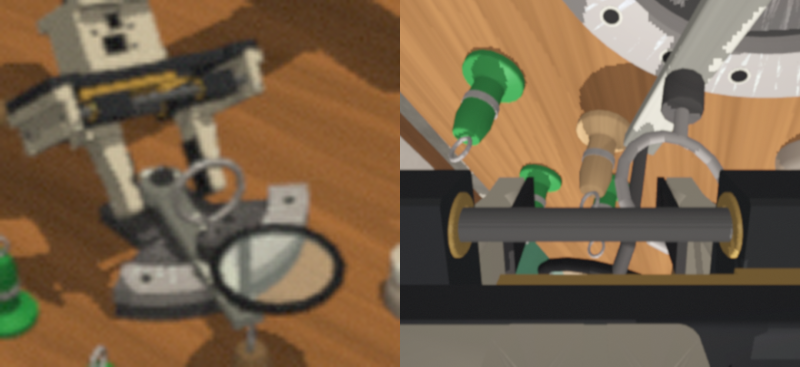

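Call:
step_arm --moves '[[[0.22, -0.2, 0, -0.023, 6], [0.21, -0.21, 0, -0.023, 6], [0.21, -0.22, 0, -0.022, 6], [0.2, -0.22, 0, -0.022, 6], [0, 0, 0, 0, 6]]]'

```text
clock: 11.8
tool_pos: [0.7043, -0.0612, 0.123]
orientation: [-165.1, 39.6, -98.2]
force: [-2.1, -2.7, -7.7]
opening: 0.0602
gripper_force: 3.7
```

```bash
python3 o.py; python3 r.py
```

```text
[-14.13  26.82   0.69 -47.65 -59.98  24.02] [ 0.7043 -0.0612  0.123 ] [-165.1   39.6  -98.2] x [-0.11 -0.76 -0.64] z [ 0.34  0.57 -0.74] [-2.1 -2.7 -7.7]
scene 126 z [0.076  0.1073 0.1425 0.1447] az [42.1 55.1 70.9]
lens 259 [0.7379 0.0558 0.1368] az 57.3
top 64 z [0.0906 0.133  0.142  0.1452] az [43.3 56.2 72.2]
lens 435 [0.734  0.0533 0.1354] az 57.8
```

Call:
step_arm --moves '[[[0, 0, -0.3, 0, 6], [0, 0, -0.3, 0, 6], [0, 0, -0.3, 0, 6], [0, 0, -0.3, 0, 6], [0, 0, -0.3, 0, 6], [0, 0, -0.3, 0, 6], [0, 0, -0.3, 0, 6], [0, 0, -0.2, 0, 6], [0, 0, 0, 0, 6]]]'

```text
clock: 12.8
tool_pos: [0.7044, -0.0606, 0.1]
orientation: [-165.1, 39.7, -98.1]
force: [-0.6, 0.0, 0.1]
opening: 0.0595
gripper_force: 0.0
```

```bash
python3 o.py; python3 r.py; python3 v.py 4
```

```text
[-14.33  28.43   0.08 -48.63 -58.71  26.14] [ 0.7044 -0.0606  0.1   ] [-165.1   39.7  -98.1] x [-0.11 -0.76 -0.64] z [ 0.34  0.57 -0.74] [-0.6  0.   0.1]
scene 115 z [0.0756 0.1041 0.128  0.1302] az [41.7 54.2 70.9]
lens 261 [0.7379 0.0553 0.1369] az 57.3
top 93 z [0.0769 0.1234 0.1292 0.1312] az [43.8 60.3 72.1]
lens 433 [0.734  0.0533 0.1362] az 57.8
```

View pics/m4.png

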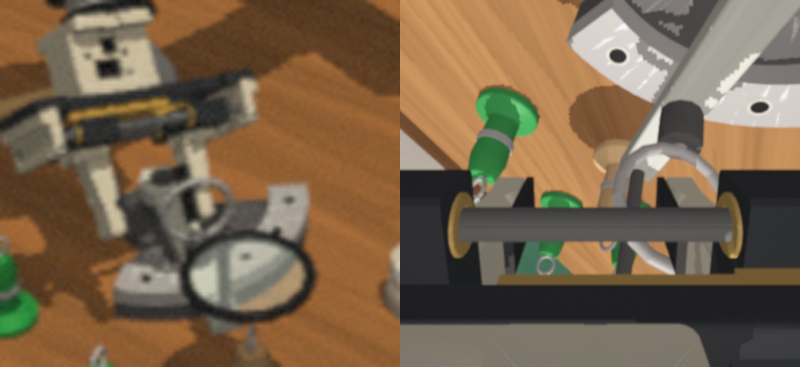

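The pin is home: the ring top is back at 131 mm and the force is zero. I'll withdraw along the finger axis.

Call:
step_arm --moves '[[[0, 0, -0.4, 0, 6], [-0.41, -0.69, 0.89, 0, 6], [-0.41, -0.69, 0.89, 0, 6], [-0.41, -0.69, 0.89, 0, 6], [-0.41, -0.69, 0.89, 0, 6], [-0.41, -0.69, 0.89, 0, 6], [-0.41, -0.69, 0.89, 0, 6], [-0.6, -1, 1.3, 0, 6], [-0.6, -1, 1.3, 0, 6]]]'

```text
clock: 13.9
tool_pos: [0.667, -0.1232, 0.1762]
orientation: [-165.1, 39.6, -98.1]
force: [-0.1, 0.3, 0.1]
opening: 0.06
gripper_force: 0.0
```

Call:
step_arm --moves '[[[-0.8, -1, 2, 0, 6], [-1, -1, 3, 0, 6], [-1, -1, 4, 0, 6], [-1, -1, 4, 0, 6], [-1, -1, 3, 0, 6], [0, 0, 1, 0, 6], [0, 0, 0, 0, 6]]]'

```text
clock: 14.6
tool_pos: [0.6195, -0.1733, 0.348]
orientation: [-164.8, 39.6, -98.0]
force: [-0.3, 0.1, -0.2]
opening: 0.0603
gripper_force: 0.0
```

```bash
python3 o.py; python3 r.py; python3 -c "
from h import *
p,d,i=snap('top');cv2.imwrite('pics/f.png',p)
W=world(d,i);A=np.load('top.npy');print('max ring z',W[...,2][(abs(W[...,0]-.665)<.03)&(abs(W[...,1]+.057)<.03)&(W[...,2]<.15)].max())"
```

```text
[-25.36  14.67  11.77 -41.95 -84.02  15.27] [ 0.6195 -0.1733  0.348 ] [-164.8   39.6  -98. ] x [-0.11 -0.76 -0.64] z [ 0.34  0.57 -0.74] [-0.3  0.1 -0.2]
scene 120 z [0.0753 0.1075 0.1283 0.1304] az [41.7 56.8 71.2]
lens 267 [0.7384 0.0556 0.1382] az 57.2
top 100 z [0.0765 0.1234 0.13   0.1307] az [43.7 59.2 71.7]
lens 493 [0.7353 0.0533 0.1356] az 57.5
max ring z 0.13029966034168083
```

View pics/f.png

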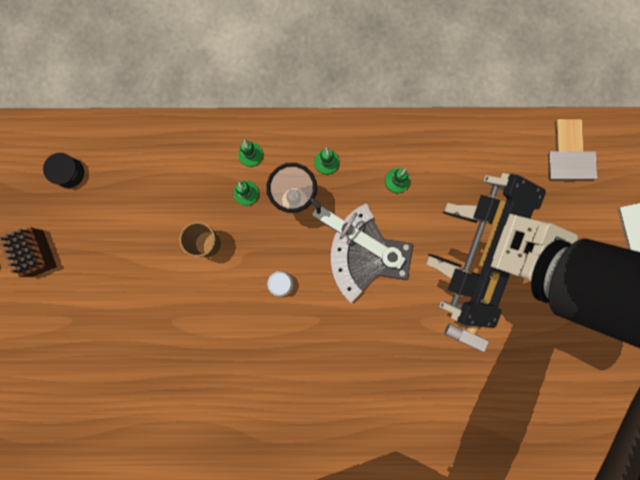

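The lens (292,187) is above the clamp, the jar, cup and clamp have not moved, the hammer head shows where it was, and the hand is clear.

```bash
python3 -c "
from plant import close_job
print(close_job())"
```

```text
the job is handed in; nothing more can be done
None
```

The arm is now locked one hole over (−0.40 rad) with the lens above the wooden clamp, the pin measured fully home and the robot clear at 14.6 s; but while I pushed past the reach limit to tilt the tool, joint 3 read up to 71.77°, just over its 71.71° limit, which could count against the job.

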